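# Close the display unit and hold it shut for screwing

## Task

Two instrument housings stand open in the assembly nest; only one of them has the board with the display, the other is not ready and stays open. Put the cover with the window on the housing that has the display, with the window over the display and the dowels in their holes, and press it down against the sprung contact pins until its edge is tight on the lower shell all round. The job ends while you are still gripping or pressing it firmly shut (without forcing it), ready for the screws, so do not let go, and leave the other housing, the blind cover and the rest of the bench as they are.

Things in the scene. Friction and masses are not known exactly. Their poses are not given: they have to be found in the camera images.
- nest: Fixed aluminium plate 160 (x) by 212 mm (y), top 10 mm above its origin (centre of the underside, 2 mm above the table). Holds two identical open grey lower shells, 112 (x) by 52 mm (y), centres 55 mm to its +y and -y side, long axes along x, in black jaws 10 mm thick, up to 22 mm above the origin. The shells' rims are 34 mm above the origin.
- seat_left (a point): Centre of the rim plane of the lower shell on the nest's +y side; axes as the nest. The cover's origin comes here when flush. Seen from here two upright steel dowels, 6 mm thick, 8.5 mm high, top 3.5 mm tapered, stand on the rim at x, y = (+44.5, +13) and (-44.5, -8) mm, so the cover goes on one way round: its x along the nest's x.
- seat_right (a point): The same for the lower shell on the nest's -y side, with the same two dowels.
- pin_left0 (a joint): One of two brass sprung contact pins of the left shell, at x, y = (+44.5, -10) and (-44.5, +12) mm from the seat; the right shell has the same. 0 = up, 4 mm above the rim; 0.004 = flush with the rim. The two push a cover up with 4 N at first touch and 8 N when flush, so a cover let go rises 4 mm.
- display_board: Green circuit board 68 by 44 mm with a raised black display module (46 by 36 mm, greenish screen), loose in one of the two lower shells; which one varies. Origin at the centre of its underside, 21 mm below the rim; x along the nest's x. The display's top stands 18 mm above the rim.
- display (a point): Centre of the screen's top face, 8 mm towards +x of the board's centre and 39 mm above the board's origin.
- plain_board: Green circuit board of the same size without a display, only low chips and a header, loose in the other lower shell. Same origin and axes. To be left alone.
- window_cover: The grey cover to fit: a lid open below, 112 (x) by 52 (y) by 28 mm high, 0.10 to 0.17 kg, with a clear window and three round keys (one red) on top. Origin at the centre of its underside, the parting edge; lies open side down, 2 mm above the table. Dowel holes 7.6 mm wide, 12 mm deep, chamfered, below at (+44.5, +13) and (-44.5, -8) mm. Grip it across its width.
- window (a point): Centre of the window (40 by 30 mm, dark frame) on the cover's top face, 8 mm towards +x from the cover's centre (the keys are towards -x), 28 mm above its origin. Below it the cover is hollow, 25 mm clear height.
- blind_cover: A grey cover of the same size without a window, with six dark slots on top; bystander lying on the mat beside the other cover (the two change places). Origin at the centre of its underside.
- screwdriver: Screwdriver with red handle, about 170 mm long, lying on the mat at the nest's left; bystander.
- solder_reel: Blue reel 54 mm across, 36 mm high; bystander.
- screw_dish: Round steel dish 72 mm across, 16 mm high; bystander.
- flux_jar: Amber jar with black lid, 44 mm across, 40 mm high; bystander.
- cleaner_bottle: Yellow bottle 48 mm across, 130 mm high, standing beyond the nest; bystander.
Not all that is in view belongs to the job. Leave any yellow look-alike of the window_cover alone.

How it is judged:
At the end, for the whole second after the job is handed in: The windowed cover is home on the shell with the display board (centred 3 mm, parallel 0.04 rad, level 0.025 rad, shut to 1.2 mm, window over display within 6 mm), still touched by the fingers and pressing on shell and pins with over 8 N through the last second (((horizontal distance between display_board and seat_left below 0.012 m and horizontal distance between window_cover and seat_left below 0.003 m and z of window_cover in the frame of seat_left between -0.004 and 0.0012 m) or (horizontal distance between display_board and seat_right below 0.012 m and horizontal distance between window_cover and seat_right below 0.003 m and z of window_cover in the frame of seat_right between -0.004 and 0.0012 m)) and horizontal distance between window and display below 0.006 m and angle between the x axis of window_cover and the x axis of nest, either way round below 0.04 rad and angle between the z axis of window_cover and the z axis of nest, either way round below 0.025 rad and contact force between the fingers and window_cover above 2 N and contact force between window_cover and nest above 8 N and linear speed of window_cover below 0.02 m/s); the arm keeps its last pose, push and grip.
It fails at once if the other housing's board is disturbed (moved over 15 mm) or the windowed cover rests on that board (distance of plain_board from where it was at the start of the episode above 0.015 m or contact force between window_cover and plain_board above 2 N).
It fails at once if the display board is pushed about (over 15 mm) (distance of display_board from where it was at the start of the episode above 0.015 m).
It fails at once if another thing on the bench is shifted by more than 30 mm (distance of any of blind_cover, screwdriver, solder_reel, cleaner_bottle, flux_jar, screw_dish from where it was at the start of the episode above 0.03 m).
It fails at once if the cover is forced: over 60 N between it and the housing (contact force between window_cover and nest above 60 N).
It also fails if it takes over 48 s, if anything falls off the work surface, if the arm or the gripper's body presses on something with over 40 N, if the wrist force passes 120 N, or if a joint passes its speed limit or range.

## Robot

A 6-joint arm with a two-finger parallel gripper is mounted at the origin on the work surface. World frame = base frame: x ahead of the robot, y to its left, z up, the work surface at z = 0. Lengths are in m, angles in rad, forces in N, time in s.
With the tool pointing down it reaches from about 0.35 to 0.975 m from the base axis. Payload 4.9 kg.
Tool frame: the origin (TCP) lies midway between the tips of the shut fingers; the grasp point (between the pads) lies 19 mm behind it; z points along the fingers, y is the line along which they close (so a half turn about z gives the same grasp; the last joint's range is limited). The gripper opens to 85 mm and grips with 20 to 120 N. Pads are 22 mm wide; open, the fingers measure 114 mm over their backs; the gripper's body (76 mm by 85 mm) begins 54 mm behind the grasp point. The pads swing forward as they close: fully open they stand 13 mm farther back than shut.
Start: joints at [-1.24, 0.053, 1.613, -0, 1.476, -0.119], TCP at [0.272, -0.563, 0.231] pointing down, gripper open.
Joint ranges: [-3.01, 3.01], [-1.01, 2.22], [0.06, 2.58], [-1.02, 4.17], [0.09, 2.62], [-3.14, 3.14]. Speed limits (rad/s): [2.57, 2.57, 3.14, 3.14, 3.14, 3.14].

## Interface

Orientations are given as a unit quaternion [w, x, y, z].
In Python, from plant import state, grab_frame, camera_info, job_done, spot_in, masks_of, pinpoint gives the robot as it stands.
- The arm moves only by the shell command python3 -m handwheel 'ROWS' [OPENING]. ROWS is JSON, a list that holds one entry, the list of rows, each a list of 6 numbers: the shift along the world's x, y, z in m, then the turn, a rotation vector about the world's x, y, z in degrees. In form: [[[tx, ty, tz, ax, ay, az], ...]]. A call has 1 to 20 rows; each row shifts and turns the commanded pose from where the row before left it; what a row does not reach is not made up. A row lasts 1/12 s, in which the tool goes at most 41.7 mm and 7.16 degrees, less where a joint would pass 70% of its speed; a pose out of reach is approached as far as the arm can. A call is refused whole if a number of a shift passes 0.0417 or a number of a turn 7.16, either way. A call with a gripper value outside its range is refused whole. OPENING is the opening, from 0 (shut) to 1 (fully open), set as the call begins (- or left out, the last holds). The fingers move at their own pace and stop on an object; the grip force is fixed at half the most. Time passes only in rows, so rows that do not move let the fingers close. It gives the time, the measured TCP pose, the force, the opening and the grip force at its end, in the units of the state.
- state(): the state, without advancing time (a new reading comes with each control period).
- grab_frame(name): name is "side" or "top"; returns (picture, depth): 384x512x3 uint8, blue, green, red; 384x512 float32, m along the optical axis (not along the pixel's ray), 0 where there is no reading.
- camera_info(name): a dict with "fx", "fy", "cx", "cy" (pixels), "T" (4x4, takes a point from camera to world coordinates). Camera axes: x right, y up, looking along -z (the intrinsics and any distortion apply to the point x, -y, -z); pixel columns grow to the right and rows downward; lengths in m; the calibration is good to about 2 mm. A picture is of the moment at which its call begins. camera_info takes no time and is no camera call.
- job_done(): hands the job in; it is judged then, once.
Trained networks look in the newest picture that a camera, given by its name, has taken for a name from the list of things; names that differ only in an ending like _2 or _b are one class to them, and where a whole thing is asked for, a point or a joint stands for the part that bears it (a point fixed in the world has none). Each returns a list of dicts, best first, with "conf" (0 to 1); they miss things now and then, are a little off and sometimes report something else, mostly with a low value. They report only what shows in the picture. A call takes as long as a camera call. They do not tell look-alikes from the thing itself.
- spot_in(camera, thing): "box" ([left, top, width, height] in pixels, round what is visible of it).
- masks_of(camera, thing): "region" (384x512 bool, what is visible of it) and "box" ([left, top, width, height] in pixels, round what is visible of it).
- pinpoint(camera, thing): "position" ([column, row] in pixels: a listed point, or the origin of a listed thing).
The state is a dict: "time": time; "joint_pos": joint angles; "joint_vel": joint speeds; "joint_efforts": joint torques, N m; "tool_pos": TCP position; "tool_rot": TCP orientation; "contact_force": force on the tool from outside, world axes, zero at the start; "ft_torque": the same for the moment, N m; "gripper_width": opening from 0.0 (shut) to 1.0 (fully open); "grasp_force": force on a finger pad.
Only numpy, scipy, OpenCV 4.12 (cv2) and the standard library are available. Lean on these libraries where they do the work, as an engineer would, in place of code of your own. Each camera call takes 0.05 s, during which the arm holds its last target. There are 200 camera calls.

## Working session

There is one attempt and no reset: what is moved stays moved. The work goes in short steps, Python scripts to look and compute and a shell command to move; the robot and the scene stay as the last step left them, time stands still between calls to the robot, and variables do not carry over. Pictures are saved under pics/ and viewed, at most 10 in all, crops included, and the job is handed in when it is done.

```bash
mkdir -p pics
cat > h.py <<'E'
import numpy as np, cv2
from plant import *
def ray(cam,px):
    c=camera_info(cam); T=np.array(c["T"])
    d=T[:3,:3]@np.array([(px[0]-c["cx"])/c["fx"],-(px[1]-c["cy"])/c["fy"],-1.])
    return T[:3,3],d
def at_z(cam,px,z):
    o,d=ray(cam,px); return o+d*(z-o[2])/d[2]
def cloud(cam,depth):
    c=camera_info(cam); T=np.array(c["T"]); v,u=np.indices(depth.shape)
    p=np.stack([(u-c["cx"])/c["fx"]*depth,-(v-c["cy"])/c["fy"]*depth,-depth],-1)
    return p@T[:3,:3].T+T[:3,3]
E
python3 - <<'E'
from h import *
for cam in("top","side"):
    im,d=grab_frame(cam); cv2.imwrite(f"pics/{cam}0.png",im); np.save(f"{cam}0.npy",d)
    print(cam,{k:np.round(v,3).tolist() for k,v in camera_info(cam).items()})
    C=cloud(cam,d)
    for n in("nest","seat_left","seat_right","window_cover","window","blind_cover","display_board","display","plain_board"):
        for r in pinpoint(cam,n)[:3]:
            p=r["position"]; u,v=int(round(p[0])),int(round(p[1]))
            print(n,round(r["conf"],2),np.round(p,1),C[v,u].round(3) if 0<=v<384 and 0<=u<512 else "")
print(state())
E
```

```text
top {'fx': 401.395, 'fy': 401.395, 'cx': 254.765, 'cy': 196.788, 'T': [[-0.019, 0.999, -0.044, 0.544], [-1.0, -0.02, -0.019, -0.098], [-0.02, 0.044, 0.999, 1.416], [0.0, 0.0, 0.0, 1.0]]}
nest 0.77 [193.6 209.5] [0.564 0.143 0.01 ]
seat_left 0.95 [175.7 207.3] [0.575 0.195 0.06 ]
seat_right 0.74 [207.7 208.1] [0.57  0.091 0.026]
window_cover 0.81 [343.6 223.3] [ 0.509 -0.377  0.029]
window_cover 0.58 [403.6 214.6] [ 0.533 -0.582  0.031]
window 0.97 [405.6 215. ] [ 0.533 -0.59   0.026]
window 0.8 [346.4 218.2] [ 0.526 -0.384  0.026]
window 0.6 [194.6 205.6] [0.578 0.139 0.01 ]
blind_cover 0.82 [283.  227.3] [ 0.499 -0.167  0.03 ]
blind_cover 0.5 [334.1 169.1] [ 0.696 -0.347  0.031]
display_board 0.63 [179.4 209.9] [0.564 0.187 0.052]
display 0.58 [173.3 206.2] [0.578 0.207 0.054]
plain_board 0.49 [211.7 209.3] [0.566 0.078 0.024]
plain_board 0.23 [174.2 206. ] [0.578 0.203 0.054]
side {'fx': 475.174, 'fy': 475.174, 'cx': 258.613, 'cy': 186.359, 'T': [[-0.689, 0.432, -0.582, -0.237], [-0.725, -0.427, 0.54, 0.73], [-0.015, 0.794, 0.608, 0.956], [0.0, 0.0, 0.0, 1.0]]}
nest 0.88 [217.  243
[... 538 characters left out ...]
'joint_pos': array([-1.23998843e+00,  5.26532547e-02,  1.61290368e+00, -1.41653280e-06,
        1.47599654e+00, -1.19013334e-01]), 'joint_vel': array([ 0.00050592, -0.0009875 ,  0.00010287, -0.00170522, -0.00085042,
        0.00164593]), 'joint_efforts': array([-9.02475313e-04, -3.93696535e+01, -3.70473790e+01, -1.21340736e-04,
        4.72063275e-04,  8.77936710e-07]), 'tool_pos': array([ 0.2717391 , -0.56281341,  0.23133038]), 'tool_rot': array([1.95533053e-05, 9.74814031e-01, 2.23019294e-01, 1.36935738e-06]), 'contact_force': array([-1.09686884,  0.19311473,  0.32539258]), 'ft_torque': array([-0.00169536,  0.00644155, -0.01225558]), 'grasp_force': 0.0, 'gripper_width': 1.0027786868174124}
```

View pics/top0.png

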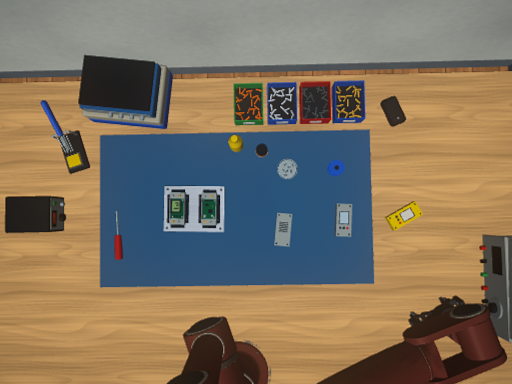

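View pics/side0.png

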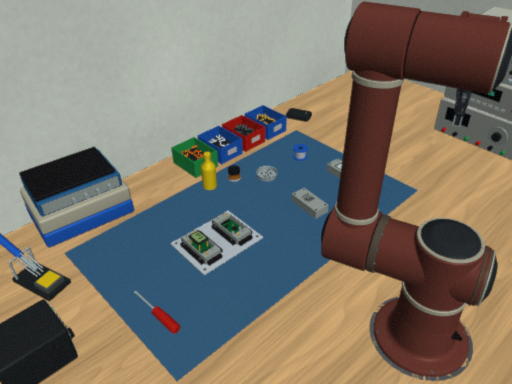

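The top view shows three windowed or cover-like things. The grey cover with a window and keys is at (344,220), the blind slotted cover at (284,229), and a yellow windowed look-alike at (405,215). The grey one at (344,220) fits the description. The display board is in the left (+y) shell at (176,207). I'll confirm both with a crop and measure precisely.

```bash
cat > m.py <<'E'
from h import *
def plane_pts(cam,mask,z):
    v,u=np.nonzero(mask); c=camera_info(cam); T=np.array(c["T"])
    d=np.stack([(u-c["cx"])/c["fx"],-(v-c["cy"])/c["fy"],-np.ones(len(u))],-1)@T[:3,:3].T
    return (T[:3,3]+d*((z-T[2,3])/d[:,2])[:,None])[:,:2]
def sub(cam,im,box,z,pred,K=8):
    """colour-threshold an enlarged crop; return the rectangle in world xy at height z"""
    x,y,w,h=box; cr=cv2.resize(im[y:y+h,x:x+w],None,fx=K,fy=K,interpolation=cv2.INTER_CUBIC)
    m=pred(cr.astype(int)).astype(np.uint8)
    n,l,s,_=cv2.connectedComponentsWithStats(m); k=1+np.argmax(s[1:,4])
    cs,_=cv2.findContours((l==k).astype(np.uint8),cv2.RETR_EXTERNAL,cv2.CHAIN_APPROX_NONE)
    c=max(cs,key=len)[:,0].astype(float)
    P=np.array([at_z(cam,((a+.5)/K-.5+x,(b+.5)/K-.5+y),z)[:2] for a,b in c])
    return cv2.minAreaRect((P*1000).astype(np.float32)),P
E
python3 - <<'E'
from m import *
im=cv2.imread("pics/top0.png"); d=np.load("top0.npy")
a=cv2.resize(im[180:240,155:235],None,fx=9,fy=9,interpolation=cv2.INTER_CUBIC)[:, :720]
b=cv2.resize(im[195:255,265:425],None,fx=4.5,fy=4.5,interpolation=cv2.INTER_CUBIC)
cv2.imwrite("pics/crop0.png",cv2.resize(np.vstack([a,b]),None,fx=.73,fy=.73))
print(im[190,168],im[228,195],im[209,193],im[235,180],im[232,344],im[207,344],im[222,338],im[250,300])
r,P=sub("top",im,(155,178,80,62),.012,lambda c:(c.min(2)>130)); print("nest",r)
g=lambda c:(c[...,2]>95)
for n,b in(("win",(325,190,40,60)),("blind",(262,195,45,65))):
    r,P=sub("top",im,b,.030,g); print(n,r)
C=cloud("top",d)
for n,b in(("win",(325,190,40,60)),("blind",(262,195,45,65))):
    x,y,w,h=b; Q=C[y:y+h,x:x+w].reshape(-1,3); Q=Q[(Q[:,2]>.02)&(Q[:,2]<.05)]
    print(n,len(Q),Q.mean(0),cv2.minAreaRect((Q[:,:2]*1000).astype(np.float32)))
Q=C[178:240,155:235].reshape(-1,3); Q=Q[Q[:,2]>.006]; print("nestdepth",Q.mean(0),cv2.minAreaRect((Q[:,:2]*1000).astype(np.float32)))
E
```

```text
[168 158 149] [192 180 171] [188 176 166] [118  82  42] [145 146 138] [145 146 137] [126 126 117] [119  83  45]
nest ((569.5944213867188, 143.85504150390625), (212.2373504638672, 159.95367431640625), 88.43181610107422)
win ((520.9256591796875, -375.1200866699219), (53.354305267333984, 112.79957580566406), 86.37409210205078)Traceback (most recent call last):
  File "<stdin>", line 10, in <module>
  File "m.py", line 13, in sub
    P=np.array([at_z(cam,((a+.5)/K-.5+x,(b+.5)/K-.5+y),z)[:2] for a,b in c])
                ~~~~^^^^^^^^^^^^^^^^^^^^^^^^^^^^^^^^^^^^^
  File "h.py", line 8, in at_z
    o,d=ray(cam,px); return o+d*(z-o[2])/d[2]
        ~~~^^^^^^^^
  File "h.py", line 4, in ray
    c=camera_info(cam); T=np.array(c["T"])
ValueError: time passes only in moves, steps and waits
```

View pics/crop0.png

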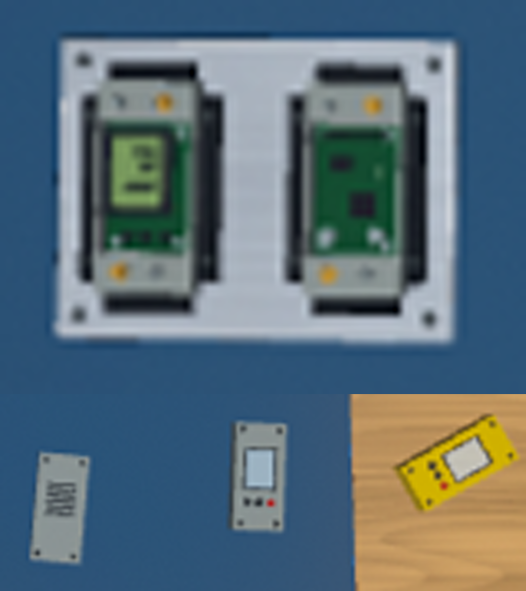

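The crop confirms it: the grey cover with the window towards +x and the red key at bottom right is the one to fit. The yellow one is the look-alike, and the display is in the left shell. From the fits, the cover is at (0.521, -0.375) with yaw -3.6°, and the nest is at (0.5696, 0.1439) with yaw -1.6°. That puts seat_left at about (0.571, 0.199, 0.036).

```bash
sed -i 's/^from plant import \*/from plant import *\nimport functools\ninfo=functools.lru_cache(None)(camera_info)/; s/c=camera_info(cam)/c=info(cam)/' h.py; sed -i 's/c=camera_info(cam)/c=info(cam)/' m.py
python3 -m handwheel '[[[0.025,0.019,-0.012,0,0,-5],[0.025,0.019,-0.012,0,0,-5],[0.025,0.019,-0.012,0,0,-5],[0.025,0.019,-0.012,0,0,-5],[0.025,0.019,-0.012,0,0,-5],[0.025,0.019,-0.012,0,0,-4.4],[0.025,0.019,-0.012,0,0,0],[0.025,0.019,-0.012,0,0,0],[0.025,0.019,-0.012,0,0,0],[0.024,0.017,-0.012,0,0,0],[0,0,0,0,0,0],[0,0,0,0,0,0],[0,0,0,0,0,0]]]' 1
python3 -c "
from h import *
s=state();print(s['tool_pos'],s['tool_rot'],s['joint_pos'],s['contact_force'])"
```

```text
time: 2.08
tool_pos: [0.5206, -0.3751, 0.1115]
tool_rot: [0.0, 1.0, -0.031, -0.0]
contact_force: [0.0, -1.0, -0.3]
gripper_width: 1.002
grasp_force: 0.0
[ 0.52063485 -0.37509856  0.11150934] [ 2.39701707e-04  9.99503735e-01 -3.14995034e-02 -9.20616740e-05] [-7.40008583e-01  1.89050035e-01  1.67118523e+00 -5.04862142e-04
  1.28118529e+00  8.93941312e-01] [ 0.03889106 -0.98228937 -0.28479074]
```

```bash
python3 -m handwheel '[[[0,0,-0.03,0,0,0],[0,0,-0.03,0,0,0],[0,0,-0.025,0,0,0],[0,0,-0.015,0,0,0],[0,0,-0.0105,0,0,0],[0,0,0,0,0,0],[0,0,0,0,0,0]]]'
python3 -m handwheel '[[[0,0,0,0,0,0],[0,0,0,0,0,0],[0,0,0,0,0,0],[0,0,0,0,0,0],[0,0,0,0,0,0],[0,0,0,0,0,0],[0,0,0,0,0,0],[0,0,0,0,0,0],[0,0,0,0,0,0],[0,0,0,0,0,0]]]' 0
```

```text
time: 2.67
tool_pos: [0.5209, -0.3757, 0.0016]
tool_rot: [0.0, 0.999, -0.032, 0.0]
contact_force: [0.7, -0.3, 0.3]
gripper_width: 0.997
grasp_force: 0.0
time: 3.5
tool_pos: [0.5219, -0.3759, 0.0029]
tool_rot: [0.001, 0.999, -0.032, 0.001]
contact_force: [-0.4, -0.3, 7.0]
gripper_width: 0.596
grasp_force: 64.9
```

```bash
python3 -m handwheel '[[[0,0,0.01,0,0,0],[0,0,0.02,0,0,0],[0,0,0.03,0,0,0],[0,0,0.03,0,0,0],[0,0,0.02,0,0,0],[0,0,0.01,0,0,0],[0,0,0,0,0,0]]]'
python3 -m handwheel '[[[0.001,0.01,0,0,0,0],[0.003,0.02,0,0,0,0],[0.003,0.03,0,0,0,0],[0.003,0.034,0,0,0,0],[0.003,0.034,0,0,0,0],[0.003,0.034,0,0,0,0.2],[0.003,0.034,0,0,0,0.2],[0.003,0.034,0,0,0,0.2],[0.003,0.034,0,0,0,0.2],[0.003,0.034,0,0,0,0.2],[0.003,0.034,0,0,0,0.2],[0.003,0.034,0,0,0,0.2],[0.003,0.034,0,0,0,0.2],[0.003,0.034,0,0,0,0.2],[0.003,0.034,0,0,0,0.25],[0.003,0.034,0,0,0,0],[0.003,0.034,0,0,0,0],[0.001,0.03,0,0,0,0],[0,0.02,0,0,0,0],[0,0.02,0,0,0,0]]]'
python3 -m handwheel '[[[0,0.009,0,0,0,0],[0,0,0,0,0,0],[0,0,0,0,0,0],[0,0,0,0,0,0]]]'
python3 - <<'E'
from m import *
for cam in("top","side"):
    im,d=grab_frame(cam); cv2.imwrite(f"pics/{cam}1.png",im); np.save(f"{cam}1.npy",d)
a=cv2.imread("pics/top1.png")[165:250,135:235]; b=cv2.imread("pics/side1.png")[170:290,130:280]
f=lambda q:cv2.resize(q,(400,int(q.shape[0]*400/q.shape[1])),interpolation=cv2.INTER_CUBIC)
a,b=f(a),f(b); a=a[:320];h=min(len(a),len(b)); cv2.imwrite("pics/crop1.png",np.hstack([a[:h],b[:h]]))
s=state();print(s['tool_pos'],s['tool_rot'])
E
```

```text
time: 4.08
tool_pos: [0.522, -0.3758, 0.1242]
tool_rot: [0.002, 0.999, -0.032, 0.002]
contact_force: [0.1, -0.0, -0.7]
gripper_width: 0.594
grasp_force: 64.1
time: 5.75
tool_pos: [0.568, 0.2329, 0.1173]
tool_rot: [0.001, 1.0, -0.013, -0.003]
contact_force: [-0.3, -0.4, -1.6]
gripper_width: 0.597
grasp_force: 64.1
time: 6.08
tool_pos: [0.5701, 0.2392, 0.1197]
tool_rot: [0.0, 1.0, -0.014, -0.001]
contact_force: [0.5, 0.4, -2.1]
gripper_width: 0.597
grasp_force: 64.1
[0.57064543 0.2389928  0.12043465] [ 2.25043611e-04  9.99894793e-01 -1.45000196e-02 -3.18287905e-04]
```

View pics/crop1.png

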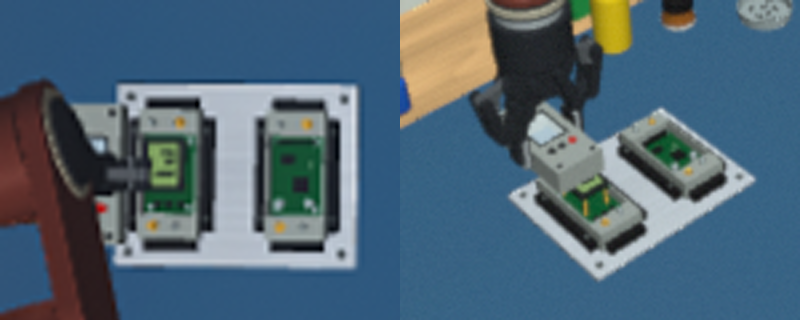

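The cover is held level with its window towards +x, about 40 mm too far to +y. Moving it over the seat and down to a height above the display.

```bash
python3 -m handwheel '[[[0.0013,-0.015,0,0,0,0],[0,-0.02,-0.005,0,0,0],[0,-0.005,-0.02,0,0,0],[0,0,-0.015,0,0,0],[0,0,-0.005,0,0,0],[0,0,0,0,0,0],[0,0,0,0,0,0],[0,0,0,0,0,0]]]'
python3 - <<'E'
from m import *
for cam in("top","side"):
    im,d=grab_frame(cam); cv2.imwrite(f"pics/{cam}2.png",im); np.save(f"{cam}2.npy",d)
    for n in("window_cover","window"):
        for r in pinpoint(cam,n)[:2]: print(cam,n,r, at_z(cam,r["position"],.074 if n=="window_cover" else .102))
a=cv2.imread("pics/top2.png")[165:250,135:235]; b=cv2.imread("pics/side2.png")[170:290,130:280]
f=lambda q:cv2.resize(q,(400,int(q.shape[0]*400/q.shape[1])),interpolation=cv2.INTER_CUBIC)
a,b=f(a),f(b); h=min(len(a),len(b)); cv2.imwrite("pics/crop2.png",np.hstack([a[:h],b[:h]]))
s=state();print(s['tool_pos'],s['tool_rot'],s['contact_force'])
E
```

```text
time: 6.85
tool_pos: [0.573, 0.2002, 0.0772]
tool_rot: [-0.0, 1.0, -0.014, 0.001]
contact_force: [0.4, 0.0, -2.3]
gripper_width: 0.593
grasp_force: 64.1
top window_cover {'position': [403.3, 216.4], 'conf': 0.57} [ 0.52862239 -0.56393739  0.074     ]
top window_cover {'position': [169.3, 209.7], 'conf': 0.5} [0.56559015 0.21487881 0.074     ]
top window {'position': [405.2, 215.6], 'conf': 0.88} [ 0.53141949 -0.56043404  0.102     ]
top window {'position': [174.3, 204.4], 'conf': 0.58} [0.58223849 0.19167347 0.102     ]
side window_cover {'position': [197.5, 231.2], 'conf': 0.86} [0.57848643 0.20250862 0.074     ]
side window_cover {'position': [375.3, 150.2], 'conf': 0.58} [ 0.47607584 -0.47229246  0.074     ]
side window {'position': [197.8, 222.9], 'conf': 0.66} [0.57811093 0.19849713 0.102     ]
side window {'position': [379.8, 140.5], 'conf': 0.61} [ 0.4778475  -0.49396631  0.102     ]
[0.5723663  0.20041309 0.07642651] [-1.08086419e-04  9.99907130e-01 -1.36192210e-02  4.85933207e-04] [-0.19766769 -0.1858196  -1.15176148]
```

View pics/crop2.png

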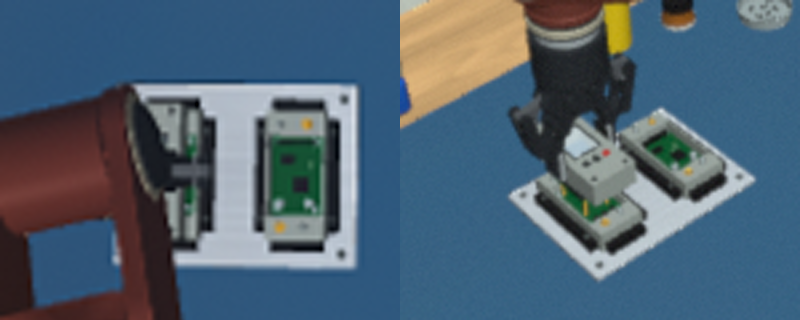

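The side crop shows the held cover level above the left shell. Next I'll overlay the predicted wireframes to check alignment.

```bash
cat > ov.py <<'E'
from m import *
def wire(cov,nest,cam):
    c=info(cam); T=np.array(c["T"])
    def pr(P):
        q=(np.asarray(P)-T[:3,3])@T[:3,:3]; return np.stack([c["fx"]*q[:,0]/-q[:,2]+c["cx"],c["fy"]*q[:,1]/q[:,2]+c["cy"]],1)
    def box(o,yaw,z0,hx=.056,hy=.026,n=None):
        R=np.array([[np.cos(yaw),-np.sin(yaw)],[np.sin(yaw),np.cos(yaw)]]); k=np.array([[-hx,-hy],[hx,-hy],[hx,hy],[-hx,hy]])@R.T+o
        return pr(np.c_[k,np.full(4,z0)])
    return pr,box
E
python3 - <<'E'
from ov import *
im0=cv2.imread("pics/side0.png"); r,_=sub("side",im0,(165,205,105,72),.012,lambda c:(c.min(2)>130)); print("nest side",r)
im=cv2.imread("pics/side2.png"); r,_=sub("side",im,(165,205,105,72),.012,lambda c:(c.min(2)>130)); print("nest side2 (occl)",r)
im1=cv2.imread("pics/top2.png"); 
pr,box=wire(0,0,"side"); yn=np.radians(-1.57); yc=2*np.arctan(-.0138)
x0,y0,w,h=160,195,100,75; K=8
cr=cv2.resize(im[y0:y0+h,x0:x0+w],None,fx=K,fy=K,interpolation=cv2.INTER_CUBIC)
def dr(p,col): cv2.polylines(cr,[np.int32(((p-[x0,y0]+.5)*K))],True,col,1)
dr(box([.5696,.1439],yn,.012,.08,.106),(0,0,255))
s=np.array([.5711,.1989]); dr(box(s,yn,.036),(0,255,255)); dr(box(s+[.003,-.110],yn,.036),(0,255,255))
t=np.array([.5714,.2003]); dr(box(t,yc,.0756),(255,0,255)); dr(box(t,yc,.1036),(255,0,255))
cv2.imwrite("pics/ov2.png",cr)
E
```

```text
nest side ((567.999755859375, 148.6851043701172), (212.18359375, 164.4255828857422), 88.38111877441406)
nest side2 (occl) ((568.0172119140625, 148.61676025390625), (213.3304901123047, 165.5870361328125), 88.33824157714844)
```

View pics/ov2.png

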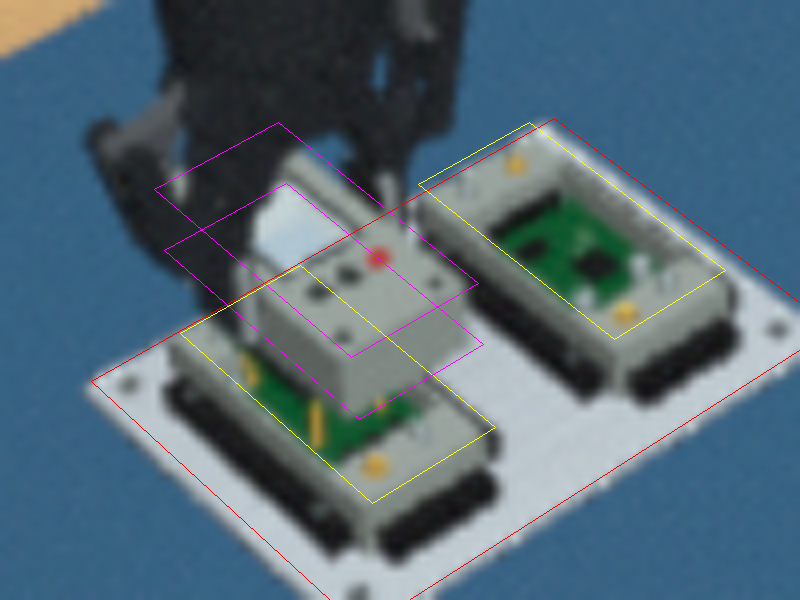

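The overlay shows the shell outline matching within about 1 px. The cover's front face looks shorter than predicted, so the cover may be pitched in the grip. I'll check that with the depth data.

Run:
```python
from m import *
im=cv2.imread("pics/side2.png"); d=np.load("side2.npy"); C=cloud("side",d)
v,u=np.indices(d.shape)
hsv=cv2.cvtColor(im,cv2.COLOR_BGR2HSV); grey=(hsv[...,1]<50)&(hsv[...,2]>105)&(hsv[...,2]<190)
m=(u>=185)&(u<222)&(v>=212)&(v<245)&(C[...,2]>.08)&(C[...,2]<.13)&grey
P=C[m]; print(len(P))
for _ in range(5):
    A=np.c_[P[:,0]-.571,P[:,1]-.2,np.ones(len(P))]; k,*_=np.linalg.lstsq(A,P[:,2],rcond=None); e=P[:,2]-A@k; print(len(P),k,e.std()); P=P[abs(e)<max(.002,2*e.std())]
print(P.min(0),P.max(0))
# table/nest plane depth check
Q=C[(u>225)&(u<235)&(v>262)&(v<266)]; print("plate",Q.mean(0),Q.std(0))
K=12;x0,y0,w,h=175,205,50,50
cv2.imwrite("pics/z2.png",cv2.convertScaleAbs(cv2.resize(im[y0:y0+h,x0:x0+w],None,fx=K,fy=K,interpolation=cv2.INTER_CUBIC),alpha=1.4,beta=20))
```

```text
429
429 [ 0.10394379 -0.0031928   0.10306453] 0.00587807813322399
397 [0.08278833 0.01325728 0.10328553] 0.0042652796836494
370 [0.05260978 0.01488053 0.10326939] 0.0030826974710480262
344 [0.02731994 0.01161812 0.10319464] 0.002201768804429893
325 [0.0150933  0.00644167 0.10311616] 0.0017700845873321418
[0.51348245 0.17454149 0.09890399] [0.60923331 0.23453288 0.10682699]
plate [0.47930987 0.17610259 0.00099342] [0.00562981 0.00556362 0.00206239]
```

View pics/z2.png

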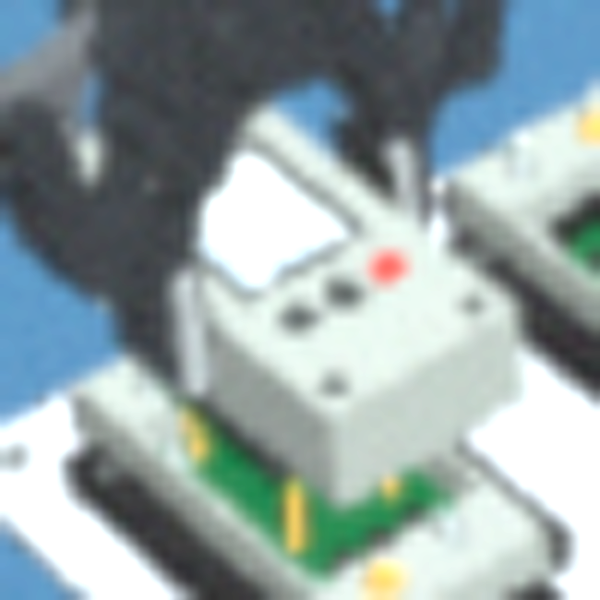

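The side view shows the cover level: its top is at z≈0.103, as predicted. It sits about 1-2 mm too far to +y. I'll correct that and go down to just above the dowels.

```bash
python3 -m handwheel '[[[-0.0007,-0.002,0,0,0,0],[0,0,-0.015,0,0,0],[0,0,-0.01,0,0,0],[0,0,-0.004,0,0,0],[0,0,0,0,0,0],[0,0,0,0,0,0],[0,0,0,0,0,0],[0,0,0,0,0,0]]]'
python3 -m handwheel '[[[0,0,-0.001,0,0,0],[0,0,-0.001,0,0,0],[0,0,-0.001,0,0,0],[0,0,0,0,0,0],[0,0,0,0,0,0],[0,0,0,0,0,0],[0,0,0,0,0,0]]]'
```

```text
time: 7.82
tool_pos: [0.5719, 0.1983, 0.0476]
tool_rot: [-0.0, 1.0, -0.014, 0.001]
contact_force: [-0.1, -0.1, -0.8]
gripper_width: 0.597
grasp_force: 64.1
time: 8.4
tool_pos: [0.5714, 0.1982, 0.0438]
tool_rot: [-0.0, 1.0, -0.014, 0.0]
contact_force: [0.5, -0.1, -1.6]
gripper_width: 0.597
grasp_force: 64.1
```

```bash
python3 -m handwheel '[[[0,0,-0.001,0,0,0],[0,0,-0.001,0,0,0],[0,0,0,0,0,0],[0,0,0,0,0,0],[0,0,0,0,0,0],[0,0,0,0,0,0]]]'
python3 -m handwheel '[[[0,0,-0.0005,0,0,0],[0,0,-0.0005,0,0,0],[0,0,0,0,0,0],[0,0,0,0,0,0],[0,0,0,0,0,0],[0,0,0,0,0,0]]]'
```

```text
time: 8.9
tool_pos: [0.5714, 0.1982, 0.0418]
tool_rot: [0.0, 1.0, -0.014, 0.0]
contact_force: [0.4, 0.2, -1.6]
gripper_width: 0.597
grasp_force: 64.1
time: 9.4
tool_pos: [0.5714, 0.1982, 0.0409]
tool_rot: [-0.0, 1.0, -0.014, 0.0]
contact_force: [-0.6, 0.1, -0.6]
gripper_width: 0.597
grasp_force: 64.3
```

```bash
python3 -m handwheel '[[[0,0,-0.001,0,0,0],[0,0,-0.001,0,0,0],[0,0,0,0,0,0],[0,0,0,0,0,0],[0,0,0,0,0,0],[0,0,0,0,0,0]]]'
python3 -m handwheel '[[[0,0,-0.001,0,0,0],[0,0,-0.001,0,0,0],[0,0,0,0,0,0],[0,0,0,0,0,0],[0,0,0,0,0,0],[0,0,0,0,0,0]]]'
```

```text
time: 9.9
tool_pos: [0.5716, 0.1982, 0.0392]
tool_rot: [-0.0, 1.0, -0.014, 0.0]
contact_force: [-1.7, -1.6, 2.9]
gripper_width: 0.598
grasp_force: 64.5
time: 10.4
tool_pos: [0.5716, 0.1982, 0.0372]
tool_rot: [-0.0, 1.0, -0.014, 0.0]
contact_force: [-1.8, -1.3, 5.3]
gripper_width: 0.596
grasp_force: 64.9
```

```bash
python3 -m handwheel '[[[0,0,-0.0005,0,0,0],[0,0,-0.0005,0,0,0],[0,0,0,0,0,0],[0,0,0,0,0,0],[0,0,0,0,0,0],[0,0,0,0,0,0]]]'
python3 -m handwheel '[[[0,0,-0.0005,0,0,0],[0,0,0,0,0,0],[0,0,0,0,0,0],[0,0,0,0,0,0],[0,0,0,0,0,0],[0,0,0,0,0,0]]]'
```

```text
time: 10.9
tool_pos: [0.5716, 0.1983, 0.0369]
tool_rot: [0.0, 1.0, -0.014, 0.0]
contact_force: [-4.6, -0.3, 10.7]
gripper_width: 0.596
grasp_force: 65.5
time: 11.4
tool_pos: [0.5717, 0.1983, 0.0369]
tool_rot: [0.0, 1.0, -0.014, 0.0]
contact_force: [-5.9, -2.0, 11.9]
gripper_width: 0.599
grasp_force: 65.6
```

```bash
python3 -m handwheel '[[[-0.0003,0,-0.0007,0,0,0],[0,0,-0.0008,0,0,0],[0,0,0,0,0,0],[0,0,0,0,0,0],[0,0,0,0,0,0],[0,0,0,0,0,0]]]'
python3 - <<'E'
from m import *
for cam in("top","side"):
    im,d=grab_frame(cam); cv2.imwrite(f"pics/{cam}3.png",im)
a=cv2.imread("pics/side3.png")[210:270,165:265]
cv2.imwrite("pics/crop3.png",cv2.resize(a,None,fx=8,fy=8,interpolation=cv2.INTER_CUBIC))
s=state();print(s['tool_pos'],s['tool_rot'],s['contact_force'],s['ft_torque'])
E
```

```text
time: 11.9
tool_pos: [0.5719, 0.1983, 0.0368]
tool_rot: [0.0, 1.0, -0.014, 0.0]
contact_force: [-9.2, -2.1, 17.3]
gripper_width: 0.596
grasp_force: 66.4
[0.5719006  0.19831716 0.03683783] [ 1.76536803e-04  9.99906823e-01 -1.36417565e-02  4.64654891e-04] [-8.2861261  -1.38474379 17.96396523] [-0.54154607  1.27028462 -0.07822792]
```

View pics/crop3.png

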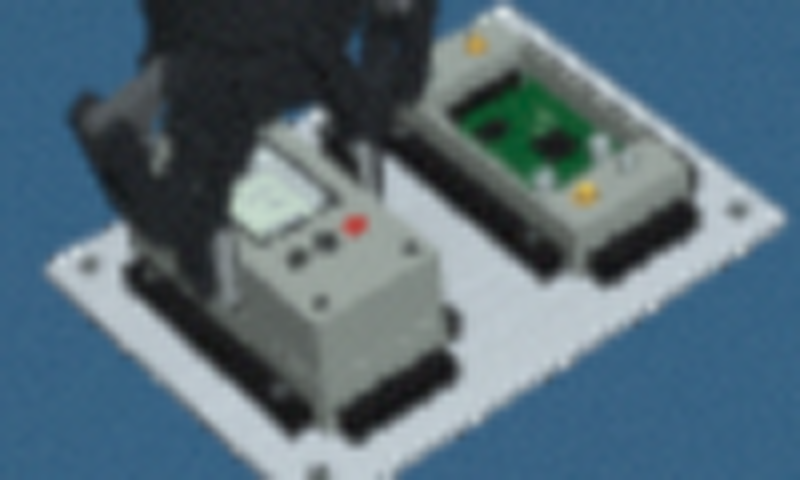

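The crop shows the cover shut flush on the left shell all round, with the display visible through the window. About 19 N of downward force is holding it. One short hold to check it's steady, then I'll hand in.

```bash
python3 -m handwheel '[[[-0.0005,0,-0.0003,0,0,0],[0,0,0,0,0,0],[0,0,0,0,0,0],[0,0,0,0,0,0],[0,0,0,0,0,0],[0,0,0,0,0,0],[0,0,0,0,0,0],[0,0,0,0,0,0]]]' && python3 -c "
from plant import *
print(job_done())"
```

```text
time: 12.67
tool_pos: [0.5719, 0.1984, 0.0369]
tool_rot: [0.0, 1.0, -0.014, 0.001]
contact_force: [-7.6, -2.4, 18.7]
gripper_width: 0.596
grasp_force: 66.4
the job is handed in; nothing more can be done
None
```

I put the window cover on the left (display) housing and pressed it shut at about 19 N, still gripped when I handed the job in at 12.7 s; the hand-in gave no verdict.

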